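Set the kettle going on the tea station

ROBOT

A 7-joint arm with a two-finger parallel gripper is mounted at the origin on the work surface. World frame = base frame: x ahead of the robot, y to its left, z up, the work surface at z = 0. Lengths are in m, angles in rad, forces in N, time in s.
With the tool pointing down it reaches from about 0.35 to 0.9 m from the base axis. Payload 7.2 kg.
Tool frame: the origin (TCP) lies between the finger pads; the fingertips stand 17 mm ahead of it and the grasp point (between the pads) lies 2 mm behind it (ctrl.finger_overhang is the y of the fingertips in the tool frame, in m); y points along the fingers, z is the direction in which the jaws open and shut, and the axes are right-handed (so a half turn about y gives the same grasp; the last joint's range is limited). The gripper opens to 85 mm and grips with 20 to 120 N. Pads are 22 mm wide; open, the fingers measure 114 mm over their backs; the gripper's body (76 mm by 85 mm) begins 54 mm behind the grasp point. The pads swing forward as they close: fully open they stand 13 mm farther back than shut.
Start: joints at [-1.414, 0.411, -0.013, 1.596, 0.006, 1.134, -0.082], TCP at [0.139, 0.609, 0.248] pointing down, gripper open.
Joint ranges: [-2.95, 2.95], [-0.29, 1.99], [-1.47, 1.44], [0.14, 2.54], [-1.03, 4.17], [0.13, 1.85], [-2.86, 2.86]. Speed limits (rad/s): [2.39, 2.39, 3.01, 3.01, 3.14, 3.14, 3.14].

INTERFACE

Orientations are given as a rotation vector (axis times angle).
In Python, from cell import read_state, viewer, job, ctrl gives the robot as it stands.
- The arm moves only by the tool carry_out, never from a script. Its argument "rows" is a list of rows, each an object of numbers: "x", "y", "z": the shift along the world's x, y, z as a fraction of full scale; "yaw": the turn about the world's z as a fraction of full scale. In form: [{"x": .., "y": .., "z": .., "yaw": ..}, ...]. A call has 1 to 20 rows; each row shifts and turns the commanded pose from where the row before left it; what a row does not reach is not made up. Full scale, the value 1, is 0.03 m for a shift and 0.12 rad for a turn. A row lasts 1/8 s, in which the tool goes at most 62.5 mm and 10.7 degrees, less where a joint would pass 70% of its speed; a pose out of reach is approached as far as the arm can. A call with a number of a shift or a turn outside -1 to 1 is refused whole. A call with a gripper value outside its range is refused whole. "jaw" is the opening, from 0 (shut) to 1 (fully open), set as the call begins (left out, the last holds). The fingers move at their own pace and stop on an object; "squeeze" is the grip in N (left out, the last holds). Time passes only in rows, so rows that do not move let the fingers close. It gives the time, the measured TCP pose, the force and the opening at its end, in the units of the state.
- read_state(): the state, without advancing time (a new reading comes with each control period).
- viewer.capture(name): name is "scene" or "top" or "wrist"; returns the picture (384x512x3 uint8, red, green, blue); there is no depth.
- viewer.camera_model(name): a dict with "vfov" (degrees; the focal length in pixels is half the picture's height over the tangent of half this angle, whatever the lens; pixels are square), "cx", "cy" (the principal point, pixels), "rvec" (rotation vector, rad) and "tvec" (3), from world to camera coordinates, as OpenCV has them. Camera axes: x right, y down, z forward; pixel columns grow to the right and rows downward; lengths in m; the calibration is good to about 2 mm. A picture is of the moment at which its call begins: read the wrist's pose just before it. camera_model takes no time and is no camera call; for the wrist camera it gives the pose at the moment of the call.
- job.finish_job(): hands the job in, once; it reports no verdict.
The state is a dict: "time": time; "joint_pos": joint angles; "dq": joint speeds; "joint_torque": joint torques, N m; "tool_pos": TCP position; "orientation": TCP orientation; "force": force on the tool from outside, world axes, zero at the start; "moment": the same for the moment, N m; "grip_width": finger opening in m.
Only numpy, scipy, OpenCV 4.12 (cv2) and the standard library are available. Lean on these libraries where they do the work, as an engineer would, in place of code of your own. Each camera call takes 0.05 s, during which the arm holds its last target.

TASK

Get the kettle going on the tea station: push the water spout round until its nozzle is over the kettle's open mouth, then press the station's keys fully in, lightly and letting go of each: first the round one (power), then the long bar (fill), last the square one (boil). The keys stay in when pressed; fill must never go in while the spout is off the kettle. Leave the kettle, pot, cups and all other loose things standing where they are.

Things in the scene. Friction and masses are not known exactly. Their poses are not given: they have to be found in the camera images.
- station: tea station, a flat appliance 260 x 370 x 75 mm (x, y, z), black deck, fixed to the table. Origin: centre of its underside; x points away from its key side, y to its left, z up. Two equal round hobs, 150 mm across, at (45, 90) and (45, -90) mm in its frame. Keys in a row on the deck at x = -106 mm: power y = 0, fill y = 70, boil y = -70 mm. Spout column at (75, 0)
- power_key (a joint): latched travel of the round key, m: 0 out, 0.006 fully in. Slides straight down under about 2.5 N, stays where it is pushed, counts as in above 0.0045. Its cap sits on a rubber pad: under the finger it gives 1 mm more per 2.5 N (4 mm at most, then hard) and springs back, so a slow push (30 mm/s or less) of 4 to 8 N seats the key
- fill_key (a joint): travel of the bar key, same kind: 0 out, 0.006 fully in
- boil_key (a joint): travel of the square key, same kind: 0 out, 0.006 fully in
- power_key_top (a point): centre of the top face of the power key, a round steel key 32 mm across in the middle of the row. Stands 13 mm proud of the deck when out (88 mm above the table), 7 mm when in; z up
- fill_key_top (a point): centre of the top face of the fill key, a steel bar key 18 x 44 mm (long side along the row) at the station's left (+y) end of the row. 13 mm proud of the deck when out, 7 mm when in
- boil_key_top (a point): centre of the top face of the boil key, a steel square key 24 x 24 mm at the station's right (-y) end of the row. 13 mm proud of the deck when out, 7 mm when in
- spout (a joint): swing of the water spout about its vertical axis at (75, 0) mm in the station's frame, rad: 0 when it points to the key side (-x of that frame), growing anticlockwise seen from above; range -1.75 to 1.75. Its nozzle is over the hob at -y at about 1.25 and over the hob at +y at about -1.25
- spout_nozzle (a point): centre of the nozzle's lower end, 205 mm above the table, 95 mm from the swivel axis. The nozzle is vertical, 19 mm across, 14 mm tall, and the steel tube, 16 mm thick, goes on up from it and bends level (top 250 mm above the table) back to the axis. Turns with about 1 N at the nozzle, stays where it is left
- kettle_mouth (a point): centre of the kettle's open round mouth at rim height, 190 mm above the table; mouth 94 mm wide. The kettle, loose on either hob, is of steel, 134 mm across, about 0.8 kg; its black handle reaches 108 mm from its axis away from the key side, its beak 86 mm towards the key side
- pot: loose open aluminium pot, 132 mm across, 62 mm tall, two small ear handles, cups in it, on the hob without the kettle; to be left alone. Origin: centre of its underside
- cup_left: loose white teacup, 54 mm wide, 36 mm tall, on the deck beyond the fill key; to be left alone. Origin: centre of its underside
- cup_right: loose white teacup like the other, on the deck beyond the boil key; to be left alone. Origin: centre of its underside
- kettle_lid: the kettle's loose steel lid with a black knob, 104 mm across, 33 mm tall, on the table to the left of the station; to be left alone. Origin: centre of its underside
- scoop: loose wooden tea scoop, 170 mm long, lying on the table to the right of the station; to be left alone
- tea_tin: loose round tea tin, 79 mm across, 112 mm tall, on the table beside the station; to be left alone. Origin: centre of its underside
- jug: loose glass jug with a handle, 68 mm across, 85 mm tall, on the table beside the station; to be left alone. Origin: centre of its underside
Mind the look-alikes: they are no part of the job. What is meant by the part that bears kettle_mouth is not turquoise, and is the smaller of those in its own colour.

How it is judged:
By the outcome, as a careful person would: the job done as asked, in the order asked, and still so for the second after the job is handed in, with the robot touching nothing.
It also fails if it takes over 69 s, if anything falls off the work surface, if the arm or the gripper's body presses on something with over 40 N, if the wrist force passes 120 N, or if a joint passes its speed limit or range.

## Working session

There is one attempt and no reset: what is moved stays moved. The work goes in short steps, Python scripts to look and compute and a tool call to move; the robot and the scene stay as the last step left them, time stands still between calls to the robot, and variables do not carry over. Pictures are saved under pics/ and viewed, and the job is handed in when it is done.

Besides the shell and the picture viewer there is one more tool, called after ">>>" as name(argument=value, ...), one argument or row to a line, values as JSON. carry_out: Moves the arm, as the interface text tells. Shift numbers are shares of 0.03 m and turn numbers shares of 0.12 rad, none past 1 either way. Its arguments: {"type":"object","properties":{"rows":{"type":"array"},"jaw":{"type":"number"},"squeeze":{"type":"number"}},"required":["rows"]}

```bash
ls; mkdir -p pics; python3 - <<'E'
from cell import read_state, viewer, job, ctrl
import cv2
s=read_state(); print({k:(v if not hasattr(v,'round') else v) for k,v in s.items()}); print(ctrl.finger_overhang)
for n in ("scene","top","wrist"):
    print(n,viewer.camera_model(n)); im=viewer.capture(n); cv2.imwrite(f"pics/{n}0.png",im[:,:,::-1])
E
```

```text
pics
{'time': 0.0, 'joint_pos': array([-1.4142033 ,  0.41192561, -0.01270744,  1.5970761 ,  0.00558832,
        1.13429303, -0.08219358]), 'dq': array([-1.28006380e-03, -6.34129999e-04, -1.25560020e-04,  5.87138558e-05,
       -2.96655632e-04, -3.04124673e-04, -7.89133815e-04]), 'joint_torque': array([-9.37099612e-04, -6.00598097e+01,  6.81811720e-01, -2.99424988e+01,
        1.36831601e-02,  1.04889591e-02,  2.75810555e-05]), 'tool_pos': array([0.13924652, 0.6087942 , 0.24742393]), 'orientation': array([-1.56524931,  0.17656881, -0.17644679]), 'force': array([-0.18187216, -0.42782962,  0.07126958]), 'moment': array([0.04629814, 0.00637415, 0.04972465]), 'grip_width': 0.08540680416666684}
0.017
scene {'vfov': 43.56954339492245, 'cx': 251.11321439623413, 'cy': 192.2343344401001, 'rvec': array([ 1.77507351,  2.00766119, -0.5982277 ]), 'tvec': array([ 0.03752723, -0.27446611,  1.83163964])}
top {'vfov': 47.996182347937506, 'cx': 253.88091088924998, 'cy': 198.97528846532003, 'rvec': array([ 2.1334424 , -2.12822642,  0.18561292]), 'tvec': array([-0.00954012,  0.44099886,  1.67169177])}
wrist {'vfov': 67.0546979400431, 'cx': 253.22677809875344, 'cy': 192.7041121531441, 'rvec': array([-2.2511868 , -1.79553785, -0.28575428]), 'tvec': array([-0.62507254, -0.04175344,  0.3792798 ])}
```

View pics/scene0.png

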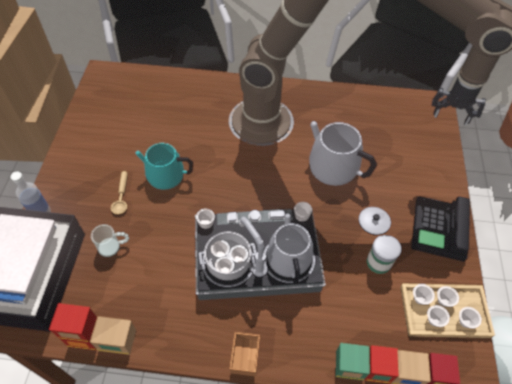

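View pics/top0.png

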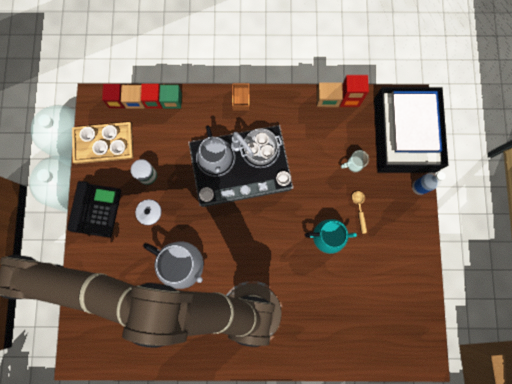

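View pics/wrist0.png

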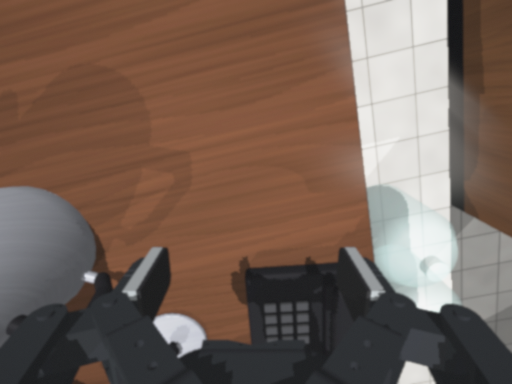

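```bash
python3 - <<'E'
import cv2
t=cv2.imread("pics/top0.png")[115:215,180:305]; cv2.imwrite("pics/topc.png",cv2.resize(t,None,fx=6,fy=6,interpolation=cv2.INTER_CUBIC))
t=cv2.imread("pics/scene0.png")[195:305,185:335]; cv2.imwrite("pics/scenec.png",cv2.resize(t,None,fx=5,fy=5,interpolation=cv2.INTER_CUBIC))
E
```

```text
(no output)
```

View pics/topc.png

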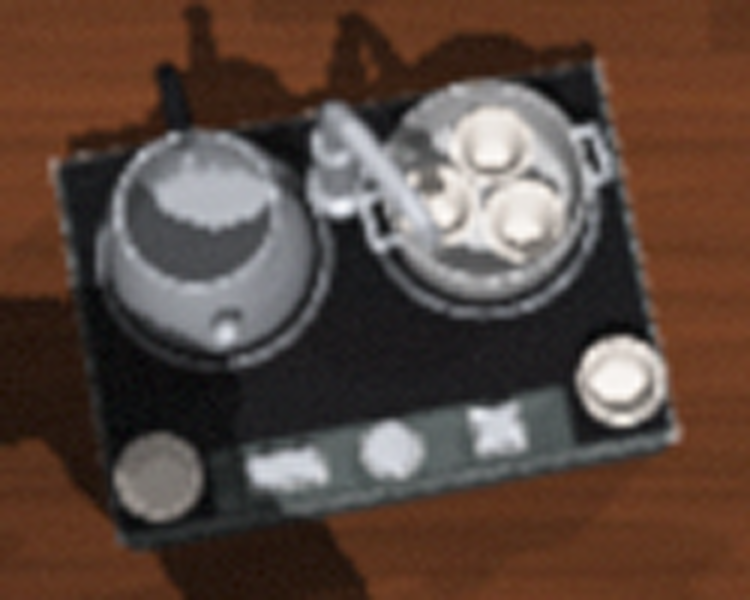

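View pics/scenec.png

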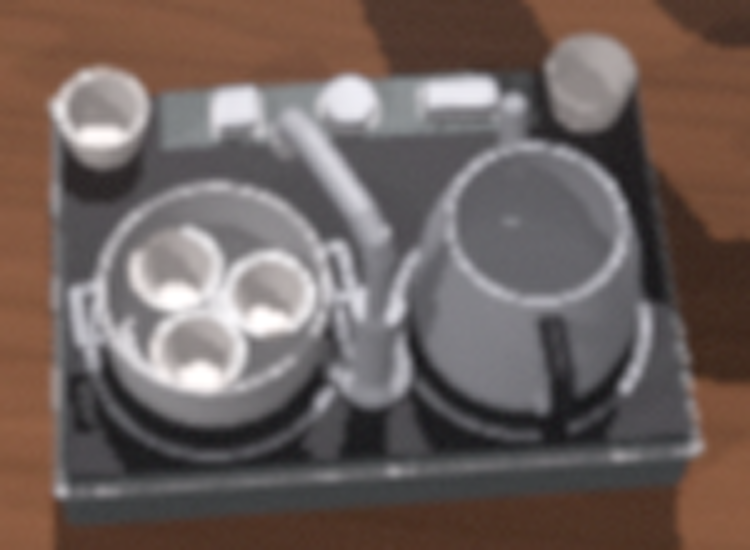

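```bash
cat > h.py <<'E'
import numpy as np, cv2
from cell import viewer
def cam(n):
    m=viewer.camera_model(n); f=192/np.tan(np.radians(m['vfov']/2))
    R=cv2.Rodrigues(np.array(m['rvec']))[0]; return f,m['cx'],m['cy'],R,np.array(m['tvec'])
def back(n,uv,z,c=None):
    f,cx,cy,R,t=c or cam(n); o=-R.T@t; d=R.T@np.array([(uv[0]-cx)/f,(uv[1]-cy)/f,1.]); return o+d*(z-o[2])/d[2]
def proj(n,P,c=None):
    f,cx,cy,R,t=c or cam(n); q=(R@np.atleast_2d(P).T).T+t; return np.c_[q[:,0]/q[:,2]*f+cx,q[:,1]/q[:,2]*f+cy]
E
python3 - <<'E'
from h import *
from scipy.optimize import least_squares
tp=lambda u,v:(u/6+180,v/6+115); sp=lambda u,v:(u/5+185,v/5+195)
L=[("fill",.088,(287,467),(460,97)),("power",.088,(391,449),(347,102)),("boil",.088,(497,427),(235,107)),("mouth",.19,(200,207),(540,222)),
("col",.25,(337,112),(377,235))]
for n,z,a,b in L: print(n,back("top",tp(*a),z).round(4),back("scene",sp(*b),z).round(4))
# corners of deck z=.075
C=np.array([[.13,.185],[.13,-.185],[-.13,-.185],[-.13,.185]])
tu=[(55,160),(600,62),(675,435),(118,530)]
su=[(700,450),(60,492),(50,105),(640,75)]
P={"t":np.array([back("top",tp(*a),.075)[:2] for a in tu]),"s":np.array([back("scene",sp(*a),.075)[:2] for a in su])}
K=np.array([[-.106,.07],[-.106,0],[-.106,-.07]])
kt=np.array([back("top",tp(*a),.088)[:2] for _,_,a,_ in L[:3]]);ks=np.array([back("scene",sp(*a),.088)[:2] for _,_,_,a in L[:3]])
def fit(M,W):
    T=lambda p:M@np.array([[np.cos(p[2]),-np.sin(p[2])],[np.sin(p[2]),np.cos(p[2])]]).T+p[:2]
    r=least_squares(lambda p:(T(p)-W).ravel(),[.6,0,0]); print(r.x.round(4),(r.fun.reshape(-1,2)*1000).round(1).tolist()); return r.x
fit(np.r_[C,K],np.r_[P["t"],kt]); fit(np.r_[C,K],np.r_[P["s"],ks])
p=fit(np.r_[C,K,C,K],np.r_[P["t"],kt,P["s"],ks])
def W(x,y): c,s=np.cos(p[2]),np.sin(p[2]); return (p[0]+c*x-s*y,p[1]+s*x+c*y)
for n,q in dict(fill=(-.106,.07),power=(-.106,0),boil=(-.106,-.07),col=(.075,0),hobL=(.045,.09),hobR=(.045,-.09)).items(): print(n,np.round(W(*q),4))
for a in np.arange(-.2,1.3,.1):
    q=W(.075-.095*np.cos(a),-.095*np.sin(a)); Pn=[*q,.245]
    u=proj("top",Pn)[0];v=proj("scene",Pn)[0]; print(round(a,1),np.round(q,3),((u-[180,115])*6).round(),((v-[185,195])*5).round())
E
```

```text
fill [0.4561 0.0921 0.088 ] [0.4633 0.0981 0.088 ]
power [0.4681 0.0253 0.088 ] [0.4757 0.0286 0.088 ]
boil [ 0.4827 -0.043   0.088 ] [ 0.4881 -0.04    0.088 ]
mouth [0.599  0.1413 0.19  ] [0.6004 0.1492 0.19  ]
col [0.6399 0.0552 0.25  ] [0.6515 0.0621 0.25  ]
[0.5737 0.0446 0.1838] [[2.7, 1.1], [1.5, -1.4], [-0.7, -2.2], [-4.9, 1.3], [0.5, 1.9], [1.4, -0.1], [-0.5, -0.7]]
[0.5823 0.0505 0.1919] [[0.5, 0.5], [0.5, -2.4], [-3.5, 0.6], [-5.3, -2.6], [1.7, 0.9], [2.6, 1.6], [3.6, 1.5]]
[0.578  0.0475 0.1879] [[6.2, 4.5], [6.5, 2.2], [4.5, 0.3], [-1.2, 3.6], [4.7, 4.4], [5.8, 2.4], [4.2, 1.9], [-3.0, -2.8], [-4.4, -6.0], [-8.7, -2.0], [-9.0, -4.9], [-2.5, -1.6], [-1.9, -0.9], [-1.1, -1.1]]
fill [0.4608 0.0965]
power [0.4739 0.0277]
boil [ 0.4869 -0.0411]
col [0.6517 0.0615]
hobL [0.6054 0.1443]
hobR [ 0.639  -0.0325]
-0.2 [0.557 0.063] [323. 250.] [396.  87.]
-0.1 [0.557 0.053] [339. 249.] [379.  86.]
0.0 [0.558 0.044] [355. 247.] [362.  86.]
0.1 [0.561 0.035] [371. 244.] [345.  87.]
0.2 [0.564 0.026] [386. 239.] [328.  90.]
0.3 [0.568 0.017] [401. 232.] [311.  95.]
0.4 [0.573 0.009] [415. 224.] [295. 101.]
0.5 [0.578 0.001] [428. 215.] [280. 108.]
0.6 [ 0.585 -0.006] [440. 204.] [266. 117.]
0.7 [ 0.592 -0.012] [450. 193.] [252. 127.]
0.8 [ 0.599 -0.018] [460. 181.] [240. 138.]
0.9 [ 0.608 -0.023] [468. 167.] [229. 150.]
1.0 [ 0.616 -0.027] [475. 153.] [220. 163.]
1.1 [ 0.625 -0.03 ] [480. 139.] [211. 177.]
1.2 [ 0.634 -0.032] [484. 124.] [205. 191.]
```

```bash
python3 - <<'E'
from h import *
from cell import read_state
s=read_state(); R=cv2.Rodrigues(s['orientation'])[0]; print(s['time'],R.round(3)); z=R[:,2]; print("jaw dir",np.arctan2(z[1],z[0]))
f,cx,cy,Rc,t=cam("wrist"); o=-Rc.T@t; print("cam in tool",(R.T@(o-s['tool_pos'])).round(4)); print((R.T@Rc.T).round(3),f)
E
```

```text
0.15 [[ 0.975 -0.     0.223]
 [-0.223 -0.001  0.975]
 [ 0.    -1.    -0.001]]
jaw dir 1.346050017395389
cam in tool [-0.0788 -0.1253  0.0006]
[[-0.     0.95   0.311]
 [-0.001 -0.311  0.95 ]
 [ 1.     0.     0.001]] 289.7797304914193
```

>>> carry_out(
  rows=[
    {"z":1},
    {"z":1},
    {"z":1},
    {"z":0.7},
    {"x":0.68,"y":-0.95},
    {"x":0.68,"y":-0.95},
    {"x":0.68,"y":-0.95},
    {"x":0.68,"y":-0.95},
    {"x":0.68,"y":-0.95},
    {"x":0.68,"y":-0.95},
    {"x":0.68,"y":-0.95},
    {"x":0.68,"y":-0.95},
    {"x":0.68,"y":-0.95},
    {"x":0.68,"y":-0.95},
  ],
  jaw=0,
)

```text
invalid input
```

>>> carry_out(
  rows=[
    {"x":0,"y":0,"z":1,"yaw":0},
    {"x":0,"y":0,"z":1,"yaw":0},
    {"x":0,"y":0,"z":1,"yaw":0},
    {"x":0,"y":0,"z":0.7,"yaw":0},
    {"x":0.68,"y":-0.95,"z":0,"yaw":0},
    {"x":0.68,"y":-0.95,"z":0,"yaw":0},
    {"x":0.68,"y":-0.95,"z":0,"yaw":0},
    {"x":0.68,"y":-0.95,"z":0,"yaw":0},
    {"x":0.68,"y":-0.95,"z":0,"yaw":0},
    {"x":0.68,"y":-0.95,"z":0,"yaw":0},
    {"x":0.68,"y":-0.95,"z":0,"yaw":0},
    {"x":0.68,"y":-0.95,"z":0,"yaw":0},
  ],
  jaw=0,
)

```text
time: 1.65
tool_pos: [0.3031, 0.3801, 0.3592]
orientation: [-1.564, 0.177, -0.176]
force: [0.6, 0.4, 1.0]
grip_width: 0.0
```

>>> carry_out(
  rows=[
    {"x":0.69,"y":-0.97,"z":0,"yaw":0.5},
    {"x":0.69,"y":-0.97,"z":0,"yaw":0.5},
    {"x":0.69,"y":-0.97,"z":0,"yaw":0.5},
    {"x":0.69,"y":-0.97,"z":0,"yaw":0.5},
    {"x":0.69,"y":-0.97,"z":0,"yaw":0.5},
    {"x":0.69,"y":-0.97,"z":0,"yaw":0.5},
    {"x":0.69,"y":-0.97,"z":0,"yaw":0.42},
    {"x":0.69,"y":-0.97,"z":0,"yaw":0},
    {"x":0.69,"y":-0.97,"z":0,"yaw":0},
    {"x":0.69,"y":-0.97,"z":0,"yaw":0},
    {"x":0.69,"y":-0.97,"z":0,"yaw":0},
    {"x":0.69,"y":-0.97,"z":0,"yaw":0},
    {"x":0,"y":0,"z":0,"yaw":0},
    {"x":0,"y":0,"z":0,"yaw":0},
  ],
)

```text
time: 3.4
tool_pos: [0.5505, 0.0327, 0.3589]
orientation: [-1.565, -0.145, 0.147]
force: [0.3, 0.7, -0.8]
grip_width: -0.0
```

```bash
python3 - <<'E'
from h import *
from cell import read_state
s=read_state(); R=cv2.Rodrigues(s['orientation'])[0]; print(s['time'],s['tool_pos'],np.arctan2(R[1,2],R[0,2]),R[:,1],s['joint_pos'].round(2),s['force'])
import pickle; pickle.dump(cam("wrist"),open("c1.pkl","wb"))
im=viewer.capture("wrist")[:,:,::-1]; cv2.imwrite("pics/w1.png",im); cv2.imwrite("pics/w1b.png",cv2.resize(im,(800,600),interpolation=cv2.INTER_CUBIC))
E
```

```text
3.4 [0.55054293 0.03268878 0.35893531] 1.756579263145369 [-9.35818083e-04  3.44100466e-04 -9.99999503e-01] [-0.56  0.22  0.5   1.64 -0.11  1.32  1.72] [ 0.25556756  0.70635252 -0.7767207 ]
```

View pics/w1b.png

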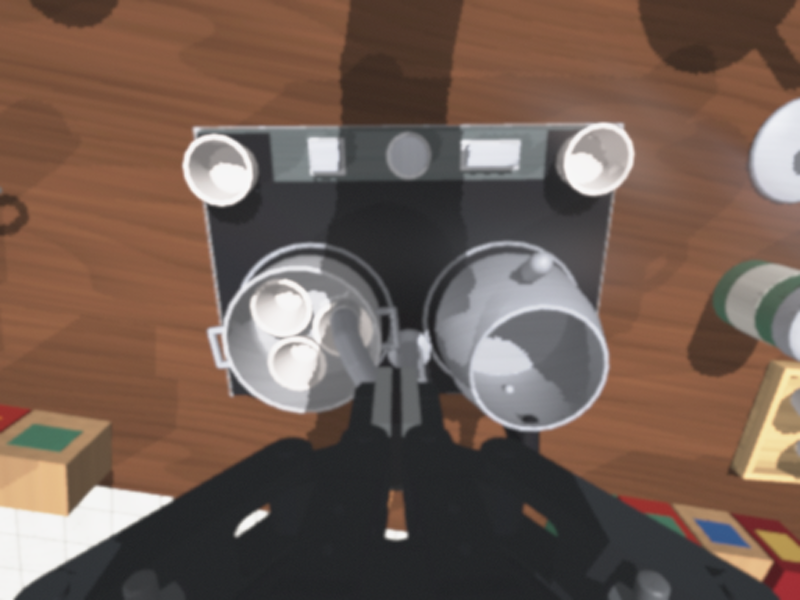

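```bash
python3 - <<'E'
import cv2
t=cv2.imread("pics/w1.png")
cv2.imwrite("pics/w1k.png",cv2.resize(t[70:130,170:360],None,fx=4,fy=4,interpolation=cv2.INTER_CUBIC))
cv2.imwrite("pics/w1m.png",cv2.resize(t[145:285,190:400],None,fx=3.8,fy=3.8,interpolation=cv2.INTER_CUBIC))
E
```

```text
(no output)
```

View pics/w1k.png

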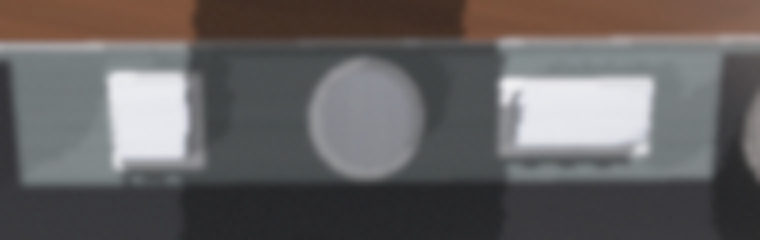

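View pics/w1m.png

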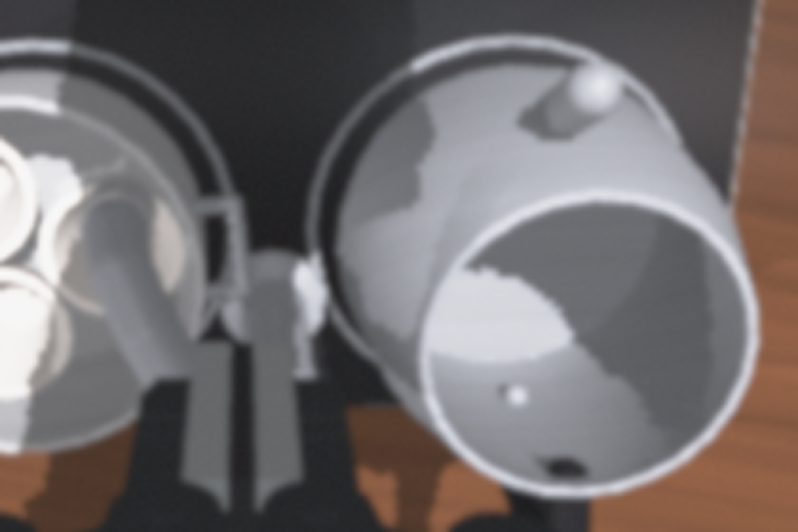

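```bash
cat > m.py <<'E'
from h import *
import pickle
c=pickle.load(open("c1.pkl","rb"))
k=lambda u,v:((u+.5)/4-.5+170,(v+.5)/4-.5+70)
m=lambda u,v:((u+.5)/3.8-.5+190,(v+.5)/3.8-.5+145)
for n,a in dict(boil=(153,116),power=(366,118),fill=(578,114)).items():
    print(n,back("w",k(*a),.088,c).round(4))
# rim fit
pts=[(420,355),(440,285),(500,225),(600,195),(680,212),(745,275),(755,340),(720,430),(650,480),(570,492),(500,460),(440,410)]
W=np.array([back("w",m(*a),.19,c)[:2] for a in pts])
from scipy.optimize import least_squares
r=least_squares(lambda p:np.hypot(W[:,0]-p[0],W[:,1]-p[1])-p[2],[.6,.14,.047]); print("mouth",r.x.round(4),(r.fun*1000).round(1))
E
python3 m.py
```

```text
boil [ 0.4851 -0.0392  0.088 ]
power [0.4729 0.0289 0.088 ]
fill [0.4589 0.0964 0.088 ]
mouth [0.5996 0.1474 0.0487] [ 1.8  1.4  0.3 -0.7 -0.9 -0.3 -0.5  1.3  1.6  0.5 -3.9 -0.6]
```

```bash
cat > g.py <<'E'
from h import *
th=.19; col=np.array([.6507,.0627])
def noz(a,r=.095): return col+r*np.array([np.cos(np.pi+a+th),np.sin(np.pi+a+th)])
def tan(a): # clockwise push direction
    w=np.pi+a+th; return np.array([np.sin(w),-np.cos(w)])
def tool(a,r,gap=0,jaw=th+np.pi/2,hj=.0145,hx=.011):
    t=tan(a); j=np.array([np.cos(jaw),np.sin(jaw)]);x=np.array([j[1],-j[0]])
    return noz(a,r)-t*(.009+hj*abs(t@j)+hx*abs(t@x)+gap)
E
python3 - <<'E'
from g import *
import pickle
c=pickle.load(open("c1.pkl","rb"))
for a in (.2,.3,.4,.5,.6): u=proj("w",[*noz(a),.245],c)[0]; print(a,((u+.5-[190,145])*3.8-.5).round())
for a,g in [(.45,.03),(.45,.0),(.2,0),(0,0),(-.2,0),(-.4,0),(-.6,0),(-.8,0),(-1,0),(-1.1,0),(-1.2,0)]: print(a,tool(a,.085,g).round(4))
E
```

```text
0.2 [205. 229.]
0.3 [165. 238.]
0.4 [127. 251.]
0.5 [ 92. 268.]
0.6 [ 58. 288.]
0.45 [ 0.6165 -0.0337]
0.45 [ 0.5986 -0.0096]
0.2 [0.5817 0.0069]
0 [0.5717 0.0236]
-0.2 [0.5655 0.0382]
-0.4 [0.562  0.0544]
-0.6 [0.5619 0.0717]
-0.8 [0.5656 0.0893]
-1 [0.5732 0.1063]
-1.1 [0.5785 0.1142]
-1.2 [0.5847 0.1216]
```

>>> carry_out(
  rows=[
    {"x":0.74,"y":-0.74,"z":0,"yaw":0},
    {"x":0.74,"y":-0.74,"z":0,"yaw":0},
    {"x":0.74,"y":-0.74,"z":0,"yaw":0},
    {"x":0,"y":0,"z":-0.86,"yaw":0},
    {"x":0,"y":0,"z":-0.86,"yaw":0},
    {"x":0,"y":0,"z":-0.86,"yaw":0},
    {"x":0,"y":0,"z":-0.86,"yaw":0},
    {"x":0,"y":0,"z":-0.86,"yaw":0},
    {"x":0,"y":0,"z":0,"yaw":0},
  ],
)

```text
time: 4.58
tool_pos: [0.6162, -0.0328, 0.2286]
orientation: [-1.565, -0.144, 0.15]
force: [0.1, 0.0, 0.6]
grip_width: -0.0001
```

```bash
python3 - <<'E'
from h import *
from cell import read_state
s=read_state(); print(s['tool_pos'],s['force'])
im=viewer.capture("wrist")[:,:,::-1]; cv2.imwrite("pics/w2b.png",cv2.resize(im,(800,600),interpolation=cv2.INTER_CUBIC))
E
```

```text
[ 0.61616582 -0.03279815  0.22860378] [0.05081609 0.01006749 0.57385035]
```

View pics/w2b.png

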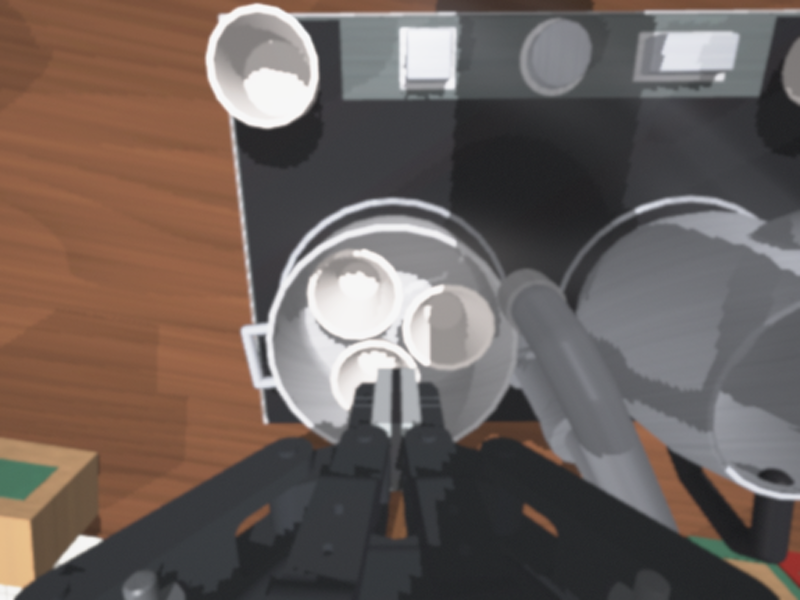

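>>> carry_out(
  rows=[
    {"x":-0.29,"y":0.39,"z":0,"yaw":0},
    {"x":-0.29,"y":0.39,"z":0,"yaw":0},
    {"x":-0.28,"y":0.28,"z":0,"yaw":0},
    {"x":-0.28,"y":0.28,"z":0,"yaw":0},
    {"x":-0.17,"y":0.28,"z":0,"yaw":0},
    {"x":-0.17,"y":0.28,"z":0,"yaw":0},
    {"x":-0.1,"y":0.24,"z":0,"yaw":0},
    {"x":-0.1,"y":0.24,"z":0,"yaw":0},
    {"x":-0.06,"y":0.27,"z":0,"yaw":0},
    {"x":-0.06,"y":0.27,"z":0,"yaw":0},
    {"x":0,"y":0,"z":0,"yaw":0},
  ],
)

```text
time: 6.0
tool_pos: [0.5632, 0.0543, 0.2301]
orientation: [-1.565, -0.146, 0.147]
force: [0.4, -0.5, 0.5]
grip_width: 0.0001
```

```bash
python3 - <<'E'
from h import *
from cell import read_state
s=read_state(); print(s['tool_pos'],s['force'])
im=viewer.capture("wrist")[:,:,::-1]; cv2.imwrite("pics/w3b.png",cv2.resize(im,(800,600),interpolation=cv2.INTER_CUBIC))
E
```

```text
[0.56320332 0.05426752 0.23013997] [ 0.36909734 -0.49634031  0.51335506]
```

View pics/w3b.png

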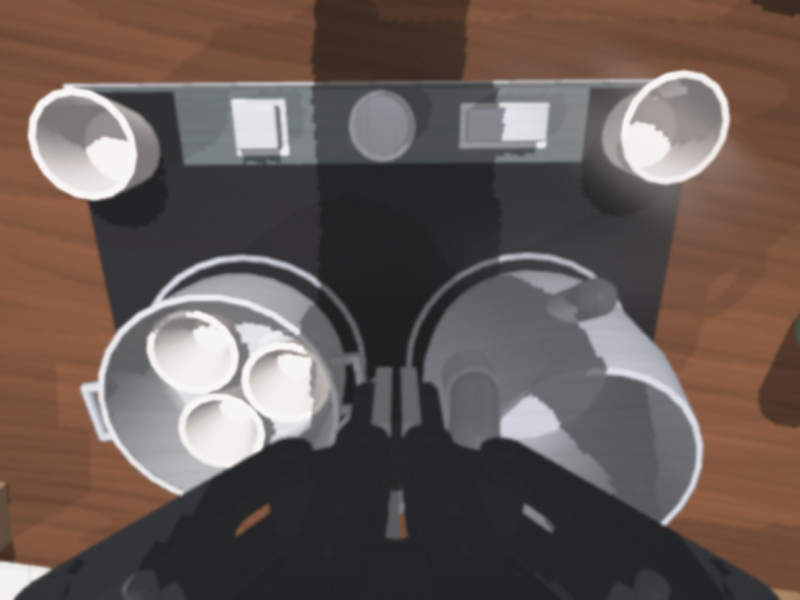

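>>> carry_out(
  rows=[
    {"x":0,"y":0.29,"z":0,"yaw":0},
    {"x":0,"y":0.29,"z":0,"yaw":0},
    {"x":0.06,"y":0.29,"z":0,"yaw":0},
    {"x":0.06,"y":0.29,"z":0,"yaw":0},
    {"x":0.13,"y":0.28,"z":0,"yaw":0},
    {"x":0.13,"y":0.28,"z":0,"yaw":0},
    {"x":0,"y":0,"z":0,"yaw":0},
  ],
)

```text
time: 6.92
tool_pos: [0.5751, 0.106, 0.2301]
orientation: [-1.565, -0.147, 0.147]
force: [-0.3, -0.1, -0.3]
grip_width: 0.0002
```

```bash
cat > look.py <<'E'
from h import *
import sys,pickle
from cell import read_state
s=read_state(); print(s['time'],s['tool_pos'],s['force'])
t=sys.argv[1]
pickle.dump(cam("wrist"),open(f"c{t}.pkl","wb"))
im=viewer.capture("wrist")[:,:,::-1]; cv2.imwrite(f"pics/{t}w.png",im); cv2.imwrite(f"pics/{t}wb.png",cv2.resize(im,(800,600),interpolation=cv2.INTER_CUBIC))
im=viewer.capture("scene")[:,:,::-1]; cv2.imwrite(f"pics/{t}s.png",im);cv2.imwrite(f"pics/{t}sc.png",cv2.resize(im[195:305,185:335],None,fx=5,fy=5,interpolation=cv2.INTER_CUBIC))
E
python3 look.py 4
```

```text
6.925 [0.57511458 0.10603444 0.23010232] [-0.32334512 -0.05924481 -0.29941697]
```

View pics/4wb.png

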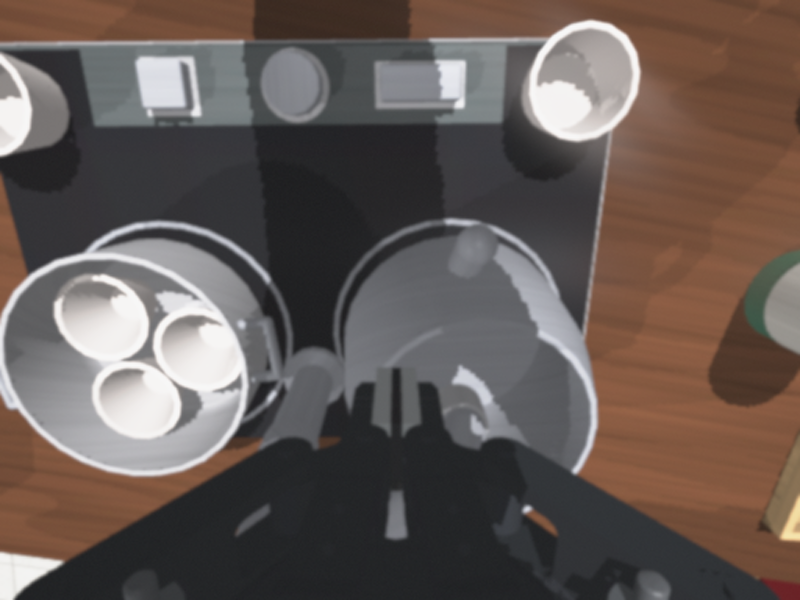

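View pics/4sc.png

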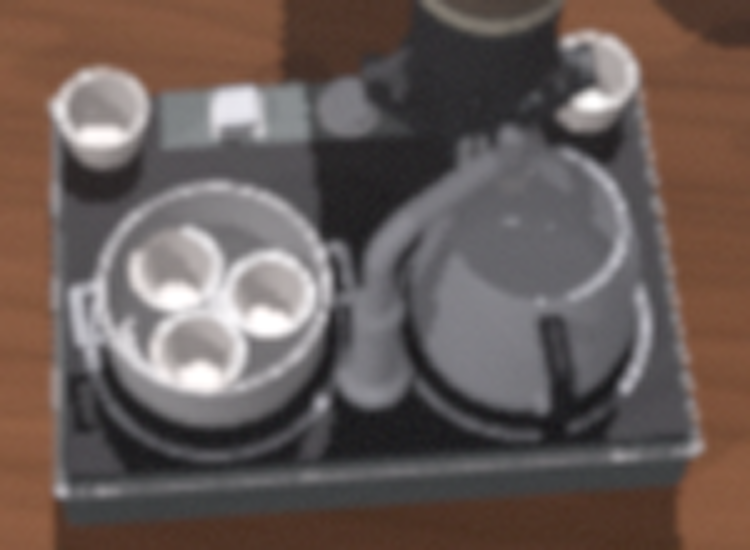

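```bash
python3 - <<'E'
from g import *
for a in (-.8,-.9,-1,-1.1,-1.2,-1.3):
  print(a,[((proj("scene",[*noz(a),z])[0]+.5-[185,195])*5-.5).round().tolist() for z in (.205,.245)],tool(a,.085).round(4))
E
```

```text
-0.8 [[490.0, 161.0], [495.0, 125.0]] [0.5656 0.0893]
-0.9 [[503.0, 172.0], [508.0, 136.0]] [0.5689 0.0979]
-1 [[514.0, 183.0], [520.0, 147.0]] [0.5732 0.1063]
-1.1 [[524.0, 196.0], [530.0, 160.0]] [0.5785 0.1142]
-1.2 [[533.0, 209.0], [539.0, 174.0]] [0.5847 0.1216]
-1.3 [[541.0, 224.0], [547.0, 188.0]] [0.5919 0.1284]
```

>>> carry_out(
  rows=[
    {"x":0.1,"y":0.14,"z":0,"yaw":0},
    {"x":0.1,"y":0.14,"z":0,"yaw":0},
    {"x":0.1,"y":0.14,"z":0,"yaw":0},
    {"x":0.1,"y":0.14,"z":0,"yaw":0},
    {"x":0,"y":0,"z":0,"yaw":0},
  ],
)

```text
time: 7.65
tool_pos: [0.5871, 0.1222, 0.2302]
orientation: [-1.566, -0.146, 0.146]
force: [0.1, -0.7, -0.3]
grip_width: -0.0
```

```bash
python3 look.py 5
```

```text
7.65 [0.58714173 0.12220036 0.23019263] [ 0.07321131 -0.70899914 -0.27389808]
```

View pics/5sc.png

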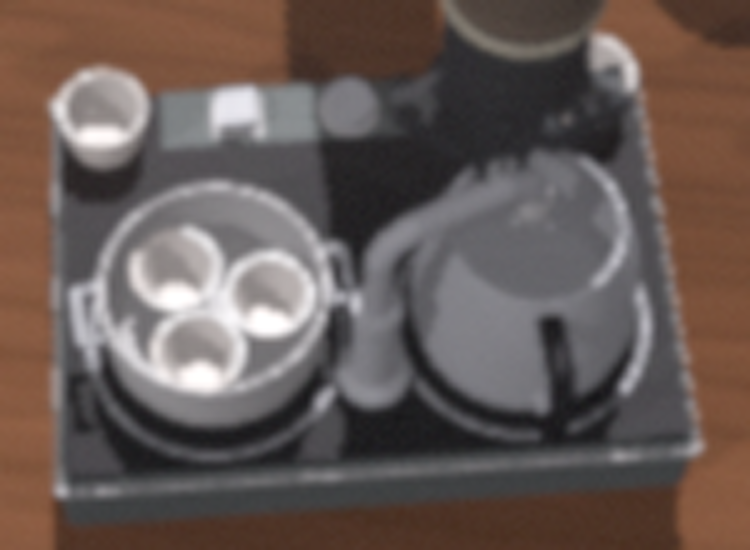

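>>> carry_out(
  rows=[
    {"x":-0.5,"y":-0.33,"z":0,"yaw":0},
    {"x":-0.5,"y":-0.33,"z":0,"yaw":0},
    {"x":0,"y":0,"z":0.9,"yaw":0},
    {"x":0,"y":0,"z":0.9,"yaw":0},
    {"x":0,"y":0,"z":0.9,"yaw":0},
    {"x":0,"y":0,"z":0.8,"yaw":0},
    {"x":-0.7,"y":-0.61,"z":0,"yaw":0},
    {"x":-0.7,"y":-0.61,"z":0,"yaw":0},
    {"x":-0.7,"y":-0.61,"z":0,"yaw":0},
    {"x":-0.7,"y":-0.61,"z":0,"yaw":0},
    {"x":0,"y":0,"z":0,"yaw":0},
    {"x":0,"y":0,"z":0,"yaw":0},
  ],
)

```text
time: 9.25
tool_pos: [0.4733, 0.0291, 0.3356]
orientation: [-1.565, -0.147, 0.145]
force: [0.3, 0.1, 0.6]
grip_width: 0.0001
```

```bash
python3 look.py 6; python3 - <<'E'
from g import *
import pickle
c=pickle.load(open("c6.pkl","rb"))
from cell import read_state
p=read_state()['tool_pos'];print("tip dir",[((proj("w",[p[0],p[1],z],c)[0]+.5)*1.5625-.5).round().tolist() for z in (.088,p[2]-.017)])
im=cv2.imread("pics/6w.png")
for a in (-1.1,-1.2,-1.3): print(a,[((proj("w",[*noz(a),z],c)[0]+.5)*1.5625-.5).round().tolist() for z in (.205,.245)],[((proj("scene",[*noz(a),z])[0]+.5-[185,195])*5-.5).round().tolist() for z in (.205,.245)])
E
```

```text
9.25 [0.4733296  0.02906411 0.33563984] [0.28298356 0.07660462 0.61871668]
tip dir [[396.0, 252.0], [396.0, 387.0]]
-1.1 [[519.0, 484.0], [536.0, 530.0]] [[524.0, 196.0], [530.0, 160.0]]
-1.2 [[523.0, 494.0], [541.0, 541.0]] [[533.0, 209.0], [539.0, 174.0]]
-1.3 [[527.0, 505.0], [545.0, 553.0]] [[541.0, 224.0], [547.0, 188.0]]
```

View pics/6wb.png

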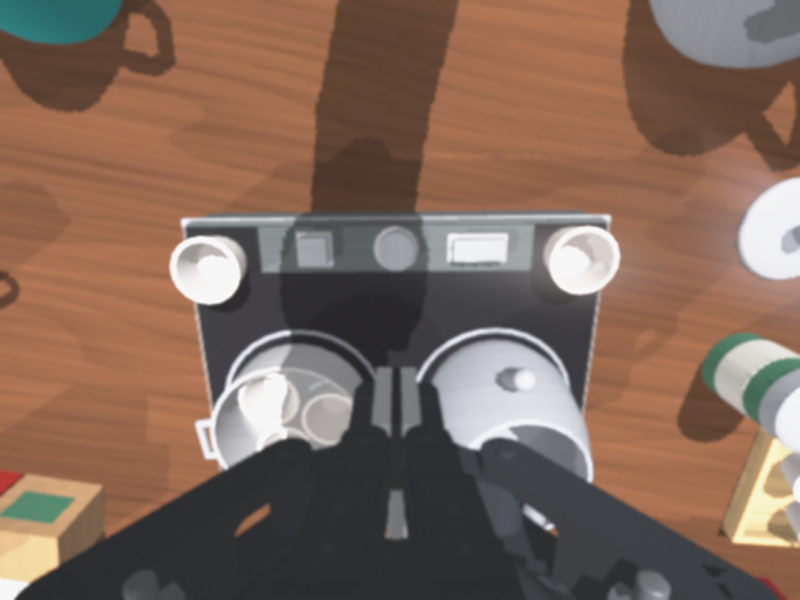

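View pics/6sc.png

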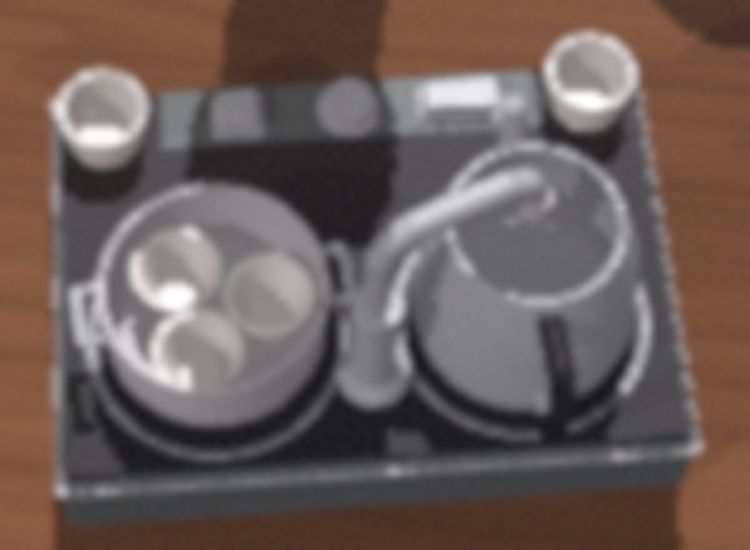

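>>> carry_out(
  rows=[
    {"x":0,"y":0,"z":-0.93,"yaw":0},
    {"x":0,"y":0,"z":-0.93,"yaw":0},
    {"x":0,"y":0,"z":-0.93,"yaw":0},
    {"x":0,"y":0,"z":-0.93,"yaw":0},
    {"x":0,"y":0,"z":-0.93,"yaw":0},
    {"x":0,"y":0,"z":-0.93,"yaw":0},
    {"x":0,"y":0,"z":-0.93,"yaw":0},
    {"x":0,"y":0,"z":-0.5,"yaw":0},
    {"x":0,"y":0,"z":-0.3,"yaw":0},
    {"x":0,"y":0,"z":0,"yaw":0},
  ],
)

```text
time: 10.6
tool_pos: [0.4731, 0.0285, 0.1159]
orientation: [-1.566, -0.145, 0.146]
force: [-0.2, -0.5, -0.4]
grip_width: 0.0001
```

```bash
python3 look.py 7
```

```text
10.6 [0.47305025 0.02849895 0.1158617 ] [-0.21212214 -0.54497467 -0.35203485]
```

View pics/7wb.png

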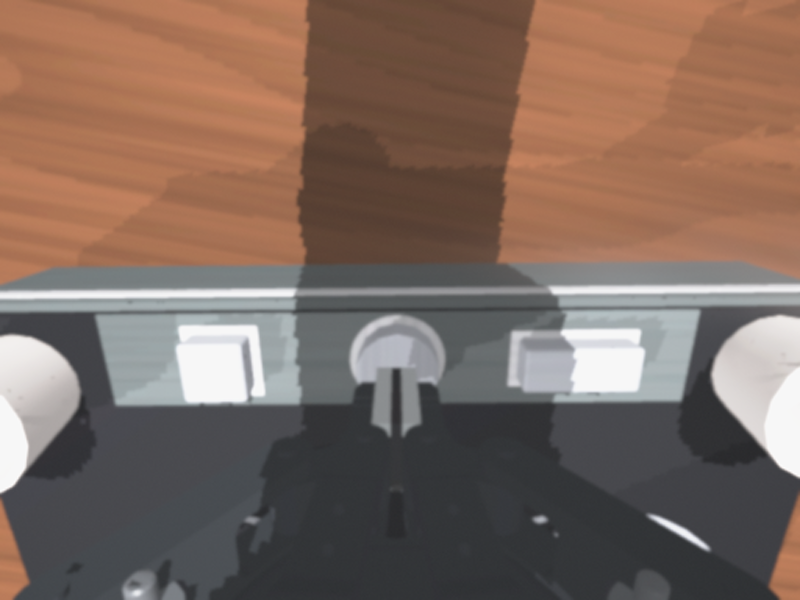

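>>> carry_out(
  rows=[
    {"x":0,"y":0,"z":-0.08,"yaw":0},
    {"x":0,"y":0,"z":-0.08,"yaw":0},
    {"x":0,"y":0,"z":-0.08,"yaw":0},
    {"x":0,"y":0,"z":-0.08,"yaw":0},
    {"x":0,"y":0,"z":-0.08,"yaw":0},
    {"x":0,"y":0,"z":-0.08,"yaw":0},
  ],
)

```text
time: 11.45
tool_pos: [0.4729, 0.0285, 0.1015]
orientation: [-1.566, -0.146, 0.146]
force: [-0.2, -0.1, 2.9]
grip_width: -0.0003
```

>>> carry_out(
  rows=[
    {"x":0,"y":0,"z":-0.07,"yaw":0},
    {"x":0,"y":0,"z":-0.07,"yaw":0},
  ],
)

```text
time: 11.7
tool_pos: [0.4729, 0.0285, 0.0973]
orientation: [-1.566, -0.146, 0.146]
force: [-1.3, 0.4, 3.6]
grip_width: 0.0001
```

>>> carry_out(
  rows=[
    {"x":0,"y":0,"z":-0.03,"yaw":0},
    {"x":0,"y":0,"z":0,"yaw":0},
  ],
)

```text
time: 11.95
tool_pos: [0.473, 0.0285, 0.0966]
orientation: [-1.566, -0.146, 0.146]
force: [-1.3, 0.4, 6.8]
grip_width: -0.0
```

>>> carry_out(
  rows=[
    {"x":0,"y":0,"z":0.1,"yaw":0},
    {"x":0,"y":0,"z":0.3,"yaw":0},
    {"x":0,"y":0,"z":0.5,"yaw":0},
    {"x":0,"y":0,"z":0.5,"yaw":0},
    {"x":-0.11,"y":0.57,"z":0,"yaw":0},
    {"x":-0.11,"y":0.57,"z":0,"yaw":0},
    {"x":-0.11,"y":0.57,"z":0,"yaw":0},
    {"x":-0.11,"y":0.57,"z":0,"yaw":0},
    {"x":0,"y":0,"z":-0.3,"yaw":0},
    {"x":0,"y":0,"z":-0.3,"yaw":0},
    {"x":0,"y":0,"z":0,"yaw":0},
  ],
)

```text
time: 13.32
tool_pos: [0.4593, 0.0958, 0.1197]
orientation: [-1.567, -0.144, 0.146]
force: [0.4, -0.6, 0.7]
grip_width: -0.0001
```

```bash
python3 look.py 8
```

```text
13.325 [0.45926551 0.09581841 0.11971398] [ 0.36997134 -0.57560382  0.66112402]
```

View pics/8wb.png

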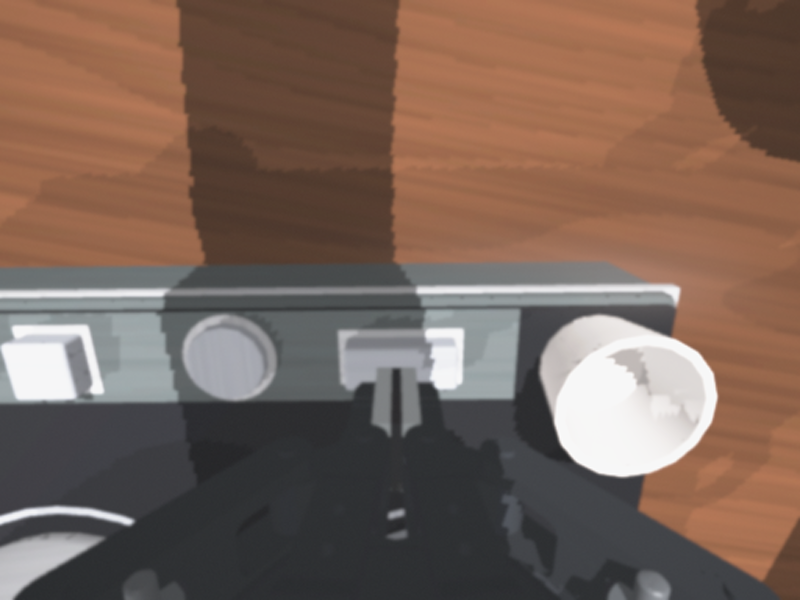

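View pics/8sc.png

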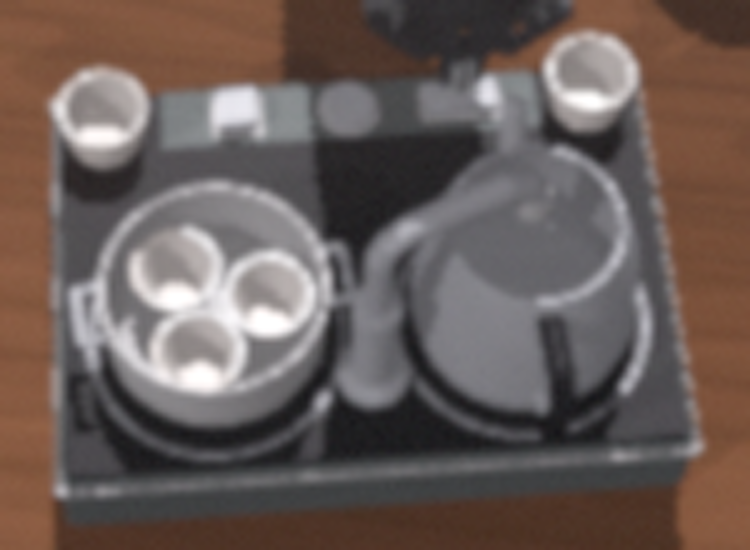

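>>> carry_out(
  rows=[
    {"x":0,"y":0.03,"z":-0.08,"yaw":0},
    {"x":0,"y":0,"z":-0.08,"yaw":0},
    {"x":0,"y":0,"z":-0.08,"yaw":0},
    {"x":0,"y":0,"z":-0.08,"yaw":0},
    {"x":0,"y":0,"z":-0.08,"yaw":0},
    {"x":0,"y":0,"z":-0.08,"yaw":0},
    {"x":0,"y":0,"z":-0.08,"yaw":0},
    {"x":0,"y":0,"z":-0.08,"yaw":0},
    {"x":0,"y":0,"z":-0.07,"yaw":0},
  ],
)

```text
time: 14.55
tool_pos: [0.4597, 0.0978, 0.0991]
orientation: [-1.566, -0.146, 0.146]
force: [-1.0, -0.2, 1.2]
grip_width: 0.0001
```

>>> carry_out(
  rows=[
    {"x":0,"y":0,"z":-0.05,"yaw":0},
    {"x":0,"y":0,"z":-0.03,"yaw":0},
    {"x":0,"y":0,"z":0,"yaw":0},
  ],
)

```text
time: 14.92
tool_pos: [0.4597, 0.0978, 0.0969]
orientation: [-1.566, -0.146, 0.146]
force: [-1.6, -1.2, 5.2]
grip_width: -0.0001
```

>>> carry_out(
  rows=[
    {"x":0,"y":0,"z":0.1,"yaw":0},
    {"x":0,"y":0,"z":0.3,"yaw":0},
    {"x":0,"y":0,"z":0.5,"yaw":0},
    {"x":0,"y":0,"z":0.5,"yaw":0},
    {"x":0.125,"y":-0.656,"z":0,"yaw":0},
    {"x":0.125,"y":-0.656,"z":0,"yaw":0},
    {"x":0.125,"y":-0.656,"z":0,"yaw":0},
    {"x":0.125,"y":-0.656,"z":0,"yaw":0},
    {"x":0.125,"y":-0.656,"z":0,"yaw":0},
    {"x":0.125,"y":-0.656,"z":0,"yaw":0},
    {"x":0.125,"y":-0.656,"z":0,"yaw":0},
    {"x":0,"y":0,"z":-0.3,"yaw":0},
    {"x":0,"y":0,"z":-0.3,"yaw":0},
    {"x":0,"y":0,"z":0,"yaw":0},
  ],
)

```text
time: 16.68
tool_pos: [0.4852, -0.039, 0.1199]
orientation: [-1.565, -0.145, 0.148]
force: [1.1, -0.7, -0.0]
grip_width: 0.0
```

```bash
python3 look.py 9
```

```text
16.675 [ 0.48521537 -0.03901315  0.11993599] [ 1.10470269 -0.72805845 -0.02919006]
```

View pics/9wb.png

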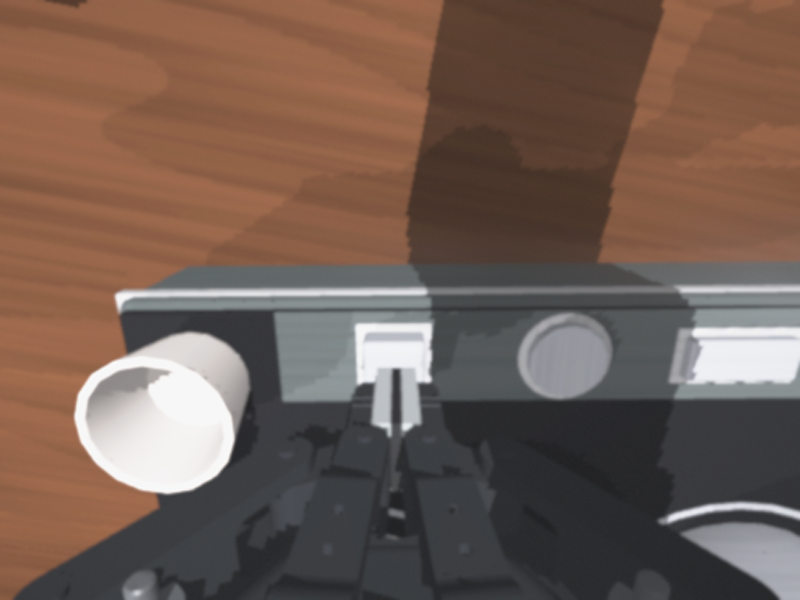

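>>> carry_out(
  rows=[
    {"x":0,"y":0,"z":-0.08,"yaw":0},
    {"x":0,"y":0,"z":-0.08,"yaw":0},
    {"x":0,"y":0,"z":-0.08,"yaw":0},
    {"x":0,"y":0,"z":-0.08,"yaw":0},
    {"x":0,"y":0,"z":-0.08,"yaw":0},
    {"x":0,"y":0,"z":-0.08,"yaw":0},
    {"x":0,"y":0,"z":-0.08,"yaw":0},
    {"x":0,"y":0,"z":-0.08,"yaw":0},
    {"x":0,"y":0,"z":-0.07,"yaw":0},
    {"x":0,"y":0,"z":-0.03,"yaw":0},
  ],
)

```text
time: 18.02
tool_pos: [0.486, -0.04, 0.0985]
orientation: [-1.566, -0.146, 0.146]
force: [-0.8, 0.6, 2.5]
grip_width: -0.0002
```

>>> carry_out(
  rows=[
    {"x":0,"y":0,"z":-0.04,"yaw":0},
    {"x":0,"y":0,"z":-0.015,"yaw":0},
    {"x":0,"y":0,"z":0,"yaw":0},
  ],
)

```text
time: 18.4
tool_pos: [0.486, -0.04, 0.0971]
orientation: [-1.566, -0.146, 0.146]
force: [-1.5, 0.3, 4.2]
grip_width: 0.0
```

>>> carry_out(
  rows=[
    {"x":0,"y":0,"z":-0.02,"yaw":0},
    {"x":0,"y":0,"z":0,"yaw":0},
  ],
)

```text
time: 18.65
tool_pos: [0.486, -0.04, 0.0965]
orientation: [-1.566, -0.146, 0.146]
force: [-1.7, 0.5, 6.6]
grip_width: 0.0002
```

>>> carry_out(
  rows=[
    {"x":0,"y":0,"z":0.1,"yaw":0},
    {"x":0,"y":0,"z":0.3,"yaw":0},
    {"x":0,"y":0,"z":0.8,"yaw":0},
    {"x":0,"y":0,"z":1,"yaw":0},
    {"x":0,"y":0,"z":1,"yaw":0},
    {"x":0,"y":0,"z":1,"yaw":0},
    {"x":0,"y":0,"z":1,"yaw":0},
    {"x":0,"y":0,"z":1,"yaw":0},
    {"x":0,"y":0,"z":1,"yaw":0},
    {"x":0,"y":0,"z":1,"yaw":0},
    {"x":0,"y":0,"z":0,"yaw":0},
    {"x":0,"y":0,"z":0,"yaw":0},
    {"x":0,"y":0,"z":0,"yaw":0},
  ],
)

```text
time: 20.27
tool_pos: [0.4855, -0.0399, 0.3414]
orientation: [-1.566, -0.144, 0.147]
force: [0.4, 0.1, -1.3]
grip_width: -0.0003
```

```bash
python3 look.py 10
```

```text
20.275 [ 0.48545409 -0.03992155  0.34143797] [ 0.35292295  0.07659636 -1.2546084 ]
```

View pics/10wb.png

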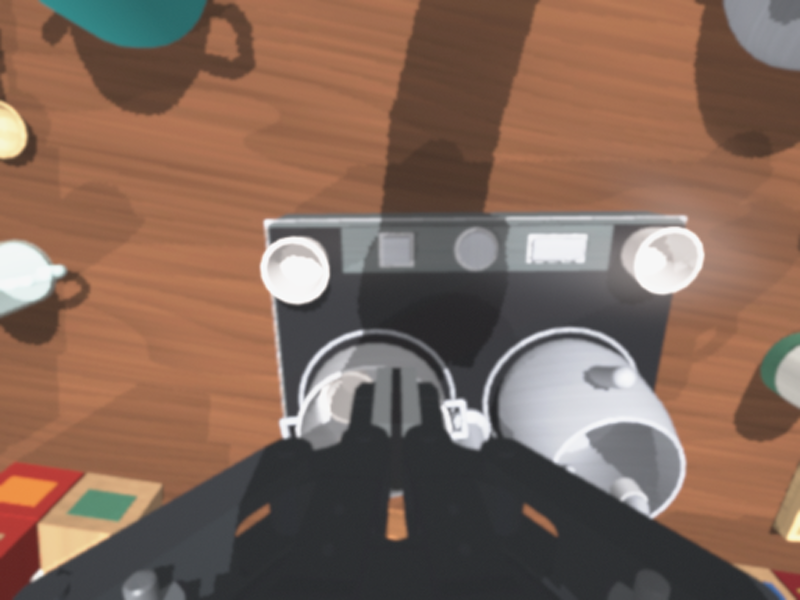

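View pics/10sc.png

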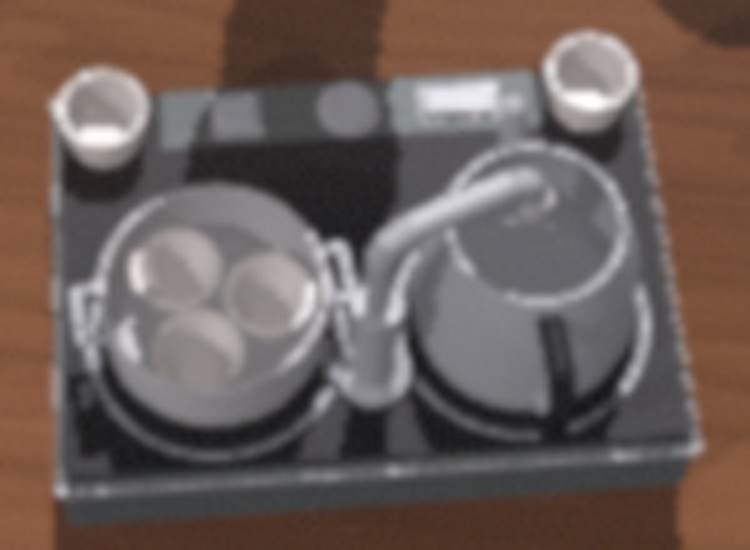

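```bash
python3 - <<'E'
from g import *
import pickle
c=pickle.load(open("c10.pkl","rb"))
for a in (-1.1,-1.15,-1.2,-1.25,-1.3): print(a,[((proj("w",[*noz(a),z],c)[0]+.5)*1.5625-.5).round().tolist() for z in (.205,.219)], np.hypot(*(noz(a)-[.5996,.1474])).round(4))
print(((proj("w",[.5996,.1474,.19],c)[0]+.5)*1.5625-.5).round())
im=cv2.imread("pics/10w.png")[220:340,300:460]; cv2.imwrite("pics/10z.png",cv2.resize(im,None,fx=5,fy=5,interpolation=cv2.INTER_CUBIC))
E
```

```text
-1.1 [[617.0, 480.0], [627.0, 494.0]] 0.0121
-1.15 [[619.0, 485.0], [629.0, 499.0]] 0.0077
-1.2 [[621.0, 490.0], [631.0, 505.0]] 0.0043
-1.25 [[622.0, 495.0], [632.0, 510.0]] 0.005
-1.3 [[623.0, 500.0], [633.0, 515.0]] 0.0089
[617. 476.]
```

View pics/10z.png

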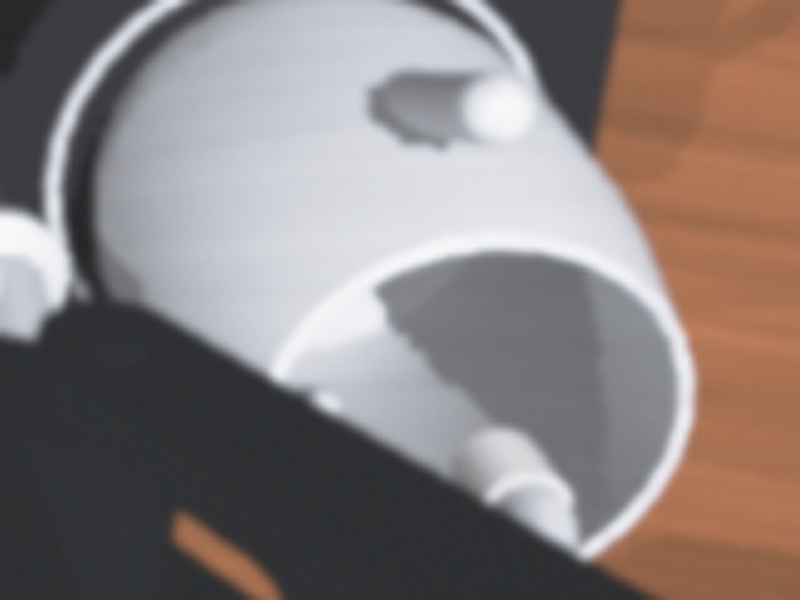

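```bash
python3 -c "
from cell import job; print(job.finish_job())"
```

```text
the job is handed in; nothing more can be done
None
```

I handed the job in at about 20.3 s of the 69 s allowed. The spout is over the kettle and all three keys are pressed in, in the order power, fill, boil.

- **Kettle:** I took the small grey kettle on the left hob as the one meant. The larger grey one and the turquoise one, both standing off the station, are look-alikes.
- **Spout:** I pushed it from about +0.45 to about -1.2 rad with the closed fingers. In the last pictures the nozzle is about 4–5 mm from the centre of the mouth.
- **Keys:** The pushes were slow, 20 mm/s or less. They ended at 6.8 N (power), 5.2 N (fill) and 6.6 N (boil), 8.1–8.5 mm below the untouched key tops, and I let go of each key.

In the last pictures all three keys sit low. The kettle, pot and both cups on the station are where they were, the spout has not moved, and the gripper is clear at 0.34 m. I saw no change in the loose things on the table, but those pictures show only some of them, and I took no final top view.

**Disagreement:** the first scene and top pictures differed by up to 8 mm on the station's position. I used the closer wrist picture instead, and the contact heights and finger positions over the keys bore it out.

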